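Hold a spring clip gaping over the edge of a card

TASK

Take the spring clip off its rest by squeezing its two handles, and carry it to the wider of the two upright cards. Hold it squeezed open over the middle of that card's top edge, square to the card, so that the edge stands well inside the gaping jaws, one jaw on each side and neither touching, ready for me to slip a sheet in. Finish while still holding it like that in the fingers; do not push the card stands about or disturb the other things on the desk.

Things in the scene. Friction and masses are not known exactly. Their poses are not given: they have to be found in the camera images.
- clip: Dark steel spring clip, two levers on a pin, handles up, jaws down, 0.07 kg (varies). Origin: mid-length on the pin's axis; z up to the handles, y along the pin, x across the jaws (the line of squeezing). Jaws 44 mm wide (y), lips 38.5 mm below the pin when shut. The pin's barrel (radius 4 mm) is the roof between the jaws: they take an edge about 32 mm deep. May be used either way round.
- clip_front_handle (a point): Outer face of the handle at -x of the clip, where to squeeze (27 mm above the pin when fully open). Handles: flat plates 30 mm wide (along y), reaching 44 mm above the pin. Squeezed home they stand upright and parallel, 28 mm over their outer faces; parked on the rest they splay to about 51 mm over their tops.
- clip_back_handle (a point): The same on the handle at +x. Squeezing both here takes about 5 N at first and 10 N fully open against the stop; a grip of 20 N or more opens it fully. It springs shut when let go.
- clip_front (a joint): Angle of the lever at -x of the clip: 0 shut, 0.3 rad fully open at its stop. About 0.04 when parked on the rest. Both levers fully open: the lips are about 23 mm apart inside and lie 36 mm below the pin.
- clip_back (a joint): The same for the lever at +x of the clip.
- clip_front_tip (a point): Middle of the lower edge of the jaw at -x of the clip (on the lip, 2.5 mm outside its biting face).
- clip_back_tip (a point): The same for the jaw at +x.
- clip_rest: Fixed steel rest: foot 60 (x) x 110 (y) x 10 (z) mm with an upright fin 4 mm thick (x), 90 mm long (y), top edge 60 mm above the desk. Origin: centre of its underside; z up. At the start the clip sits astride the fin, its pin's barrel on the fin's top edge (pin 64 mm above the desk), its pin along the fin.
- wide_card: Upright stiff white card, 140 mm wide (along y), 3 mm thick (x), top edge 110 mm above the desk, fixed in a wooden block 54 (x) x 100 (y) x 25 (z) mm; one loose piece, about 0.45 kg. Origin: centre of the underside; z up; the card stands in the plane x = 0. This is the card to be served.
- wide_card_top (a point): Middle of the wide card's top edge; axes as wide_card.
- narrow_card: Upright stiff white card, 70 mm wide (along y), 3 mm thick (x), top edge 110 mm above the desk, fixed in a wooden block 54 (x) x 100 (y) x 25 (z) mm; one loose piece, about 0.45 kg. Origin: centre of the underside; z up; the card stands in the plane x = 0. Not to be served; leave it alone.
- mug: Coral mug with a handle, about 81 x 111 x 100 mm, bystander. Origin: underside.
- tape_roll: Roll of masking tape lying flat, about 104 x 108 x 25 mm, bystander. Origin: underside.
- calculator: Pocket calculator, 118 x 74 x 11 mm, bystander. Origin: centre of the underside.
- power_bank: Flat grey power bank, 100 x 66 x 15 mm, bystander. Origin: centre of the underside.
Things that resemble listed ones, but are neither listed nor needed, are in the scene too. Leave any blue look-alike of the wide_card alone.

How it is judged:
By the outcome, as a careful person would: the job done as asked, in the order asked, and still so for the second after the job is handed in, while the arm keeps its last pose, push and grip.
It also fails if it takes over 32 s, if anything falls off the work surface, if the arm or the gripper's body presses on something with over 40 N, if the wrist force passes 120 N, or if a joint passes its speed limit or range.

ROBOT

A 6-joint arm with a two-finger parallel gripper is mounted at the origin on a cart in front of the work surface, level with it; the furniture and walls round the work are solid. World frame = base frame: x ahead of the robot, y to its left, z up, the work surface at z = 0. Lengths are in mm, angles in rad, forces in N, time in s.
With the tool pointing down it reaches from about 325 to 875 mm from the base axis. Payload 4.4 kg.
Tool frame: the origin (TCP) lies at the very end of the fingers, on their centre line; the grasp point (between the pads) lies 19 mm behind it (grip_point_offset is the distance from the TCP to the grasp point, in mm); z points along the fingers, y is the line along which they close (so a half turn about z gives the same grasp; the last joint's range is limited). The gripper opens to 85 mm and grips with 20 to 120 N. Pads are 22 mm wide; open, the fingers measure 114 mm over their backs; the gripper's body (76 mm by 85 mm) begins 54 mm behind the grasp point. The pads swing forward as they close: fully open they stand 13 mm farther back than shut.
Start: joints at [-1.264, 0.207, 1.542, -0, 1.393, -0.15], TCP at [253.609, -516.052, 231.282] pointing down, gripper open.
Joint ranges: [-2.73, 2.73], [-0.86, 2.22], [0.23, 2.46], [-1.11, 4.25], [0.08, 2.63], [-2.82, 2.82]. Speed limits (rad/s): [2.79, 2.79, 3.14, 3.14, 3.14, 3.14].

INTERFACE

Orientations are given as a unit quaternion [x, y, z, w].
In Python, from cell import get_obs, camera, close_job, grip_point_offset gives the robot as it stands.
- The arm moves only by the tool arm_command, never from a script. Its argument "rows" is text: rows parted by semicolons, each of 7 numbers parted by spaces: the shift along the world's x, y, z each as a share of 200 mm, from -1 to 1, then the turn, a rotation vector about the world's x, y, z each as a share of 30 degrees, from -1 to 1, then the gripper's target within -1 to 1 (fully open at 1, half-way at 0, shut at -1). In form: tx ty tz rx ry rz hand; .... A call has 1 to 10 rows; each row shifts and turns the commanded pose from where the row before left it; what a row does not reach is not made up. A row lasts 1/10 s, in which the tool goes at most 50 mm and 8.59 degrees, less where a joint would pass 70% of its speed; a pose out of reach is approached as far as the arm can. A call with a number of a shift or a turn outside -1 to 1 is refused whole. A call with a gripper value outside its range is refused whole. The fingers move at their own pace and stop on an object; the grip force is fixed at half the most. Time passes only in rows, so rows that do not move let the fingers close. It gives the time, the measured TCP pose, the force, the opening and the grip force at its end, in the units of the state.
- get_obs(): the state, without advancing time (a new reading comes with each control period).
- camera(name): name is "scene" or "top" or "wrist"; returns a dict with "color" (420x560x3 uint8, red, green, blue), "fx", "fy", "cx", "cy" (pixels), "R" (3x3) and "t" (3): a world point X has camera coordinates R X + t; the wrist camera has in their place "mount" (4x4, takes a point from camera to tool coordinates, whose origin is the TCP and whose axes are the flange's). Camera axes: x right, y down, z forward; pixel columns grow to the right and rows downward; lengths in mm; the calibration is good to about 2 mm. A picture is of the moment at which its call begins: read the wrist's pose just before it. There is no depth.
- close_job(): hands the job in; it is judged then, once.
The state is a dict: "time": time; "joint_pos": joint angles; "qvel": joint speeds; "joint_torque": joint torques, N m; "eef_pos": TCP position; "tcp_rot": TCP orientation; "contact_force": force on the tool from outside, world axes, zero at the start; "wrist_torque": the same for the moment, N m; "grip_width": opening from 0.0 (shut) to 1.0 (fully open); "grip_force": force on a finger pad.
Only numpy, scipy, OpenCV 4.12 (cv2) and the standard library are available. Lean on these libraries where they do the work, as an engineer would, in place of code of your own. Each camera call takes 0.05 s, during which the arm holds its last target. There are 200 camera calls.

## Working session

There is one attempt and no reset: what is moved stays moved. The work goes in short steps, Python scripts to look and compute and a tool call to move; the robot and the scene stay as the last step left them, time stands still between calls to the robot, and variables do not carry over. Pictures are saved under pics/ and viewed, at most 10 in all, crops included, and the job is handed in when it is done.

Besides the shell and the picture viewer there is one more tool, called after "Request:" by a JSON object that holds its "op" and its "data". arm_command: Moves the arm, as the interface text tells. Its arguments: {"type":"object","properties":{"rows":{"type":"string"}},"required":["rows"]}

```bash
mkdir -p pics; cat > h.py <<'E'
import numpy as np,cv2
from cell import get_obs,camera
def save(c,n): cv2.imwrite('pics/'+n,c['color'][:,:,::-1])
def ray(c,u,v,z):
    R=np.array(c['R']);t=np.array(c['t']);o=-R.T@t
    d=R.T@np.array([(u-c['cx'])/c['fx'],(v-c['cy'])/c['fy'],1]);s=(z-o[2])/d[2];return o+s*d
def proj(c,X):
    p=np.array(c['R'])@X+np.array(c['t']);return p[0]/p[2]*c['fx']+c['cx'],p[1]/p[2]*c['fy']+c['cy']
E
python3 - <<'E'
from h import *
import pickle
for n in('top','scene'):
    c=camera(n);save(c,n+'0.png');pickle.dump(c,open(n+'.pkl','wb'));R=np.array(c['R']);print(n,-R.T@np.array(c['t']),R,c['fx'])
print(get_obs())
c=camera('wrist');print(c['mount'])
E
```

```text
top [ 414.93827796  -17.31357862 1242.19653886] [[-0.01836    -0.99979517 -0.00851582]
 [-0.9914865   0.01930423 -0.12877057]
 [ 0.12890859  0.00607909 -0.99163785]] 533.250110888768
scene [ 32.61499966 721.51977631 952.92633509] [[-0.78544244 -0.61861804  0.01979618]
 [-0.43733448  0.53207087 -0.72500975]
 [ 0.43797114 -0.57811098 -0.68845405]] 441.0600681893512
{'time': 0.1, 'joint_pos': array([-1.26452476e+00,  2.07328699e-01,  1.54285664e+00, -5.86464936e-06,
        1.39349271e+00, -1.50487636e-01]), 'qvel': array([-0.00067825, -0.00328675, -0.00352059, -0.0002787 ,  0.00058276,
       -0.0002306 ]), 'joint_torque': array([ 6.83655594e-05, -3.84090865e+01, -2.92548144e+01, -1.20762297e-04,
        4.87156343e-03,  3.29421503e-06]), 'eef_pos': array([ 253.38006367, -515.38202823,  230.22373022]), 'tcp_rot': array([ 9.74033883e-01,  2.26399883e-01, -8.40124674e-05, -1.03930819e-03]), 'contact_force': array([ 0.45609674,  0.59867763, -0.83464682]), 'wrist_torque': array([-0.0027969 , -0.02264709, -0.01715544]), 'grip_force': 0.0, 'grip_width': 0.9993110820810659}
[[ 5.40149814e-04 -9.64894280e-01 -2.62638034e-01  6.57006558e+01]
 [ 9.99999347e-01  7.85709712e-04 -8.29953462e-04 -3.38683924e-01]
 [ 1.00717460e-03 -2.62637414e-01  9.64894074e-01 -1.41608551e+02]
 [ 0.00000000e+00  0.00000000e+00  0.00000000e+00  1.00000000e+00]]
```

View pics/top0.png

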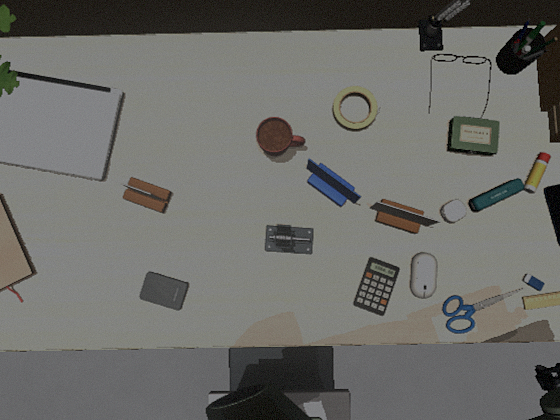

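View pics/scene0.png

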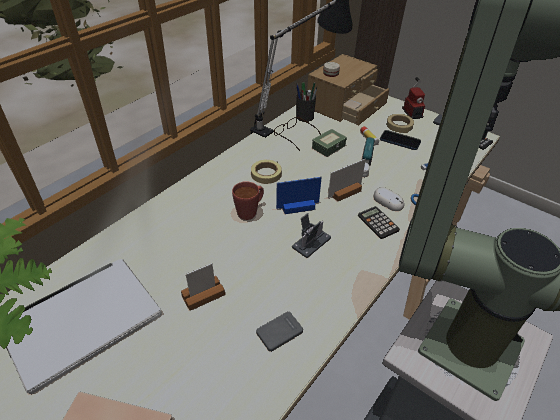

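The top view shows the clip on its rest at about (289,239), the wide card in its orange block at (403,214), the blue look-alike at (333,182) and the narrow card at (148,194). I'll zoom in on the clip and wide card.

```bash
python3 - <<'E'
from h import *
import pickle
c=pickle.load(open('top.pkl','rb'))
im=c['color'][170:265,255:445,::-1]
im=cv2.convertScaleAbs(im,alpha=1.6);cv2.imwrite('pics/z.png',cv2.resize(im,None,fx=4.2,fy=4.2,interpolation=cv2.INTER_CUBIC))
hsv=cv2.cvtColor(c['color'],cv2.COLOR_RGB2HSV)
m=cv2.inRange(hsv,(5,100,60),(15,255,255))
for k in cv2.findContours(m,0,2)[0]:
    if cv2.contourArea(k)>60: print('or',cv2.minAreaRect(k),cv2.contourArea(k))
g=((c['color'].max(2)<115)).astype(np.uint8)
g[:,:255]=0;g[:,325:]=0;g[:215]=0;g[265:]=0
for k in cv2.findContours(g,0,2)[0]:
    if cv2.contourArea(k)>60:
        r=cv2.minAreaRect(k);print('rest',r)
        b=cv2.boxPoints(r);[print(ray(c,*p,10)) for p in b]
print(ray(c,289,238,64), ray(c,403,214,110))
E
```

```text
or ((397.5124816894531, 221.66014099121094), (43.60780334472656, 9.902729988098145), 17.35402488708496) 376.0
or ((402.53778076171875, 206.38034057617188), (42.40933609008789, 3.3124451637268066), 17.52556800842285) 99.0
or ((146.6987762451172, 194.38902282714844), (43.361328125, 22.569622039794922), 20.2248592376709) 656.0
or ((274.5, 136.0), (30.0, 31.0), 90.0) 652.0
rest ((288.7146911621094, 238.70880126953125), (48.625579833984375, 28.301008224487305), 4.39870548248291)
[464.96965191  28.40776098  10.        ]
[530.11700693  22.42123876  10.        ]
[519.29924313 -89.73162969  10.        ]
[454.33349946 -82.99823356  10.        ]
[490.23827341 -30.5952928   64.        ] [ 533.84109627 -274.02923607  110.        ]
```

View pics/z.png

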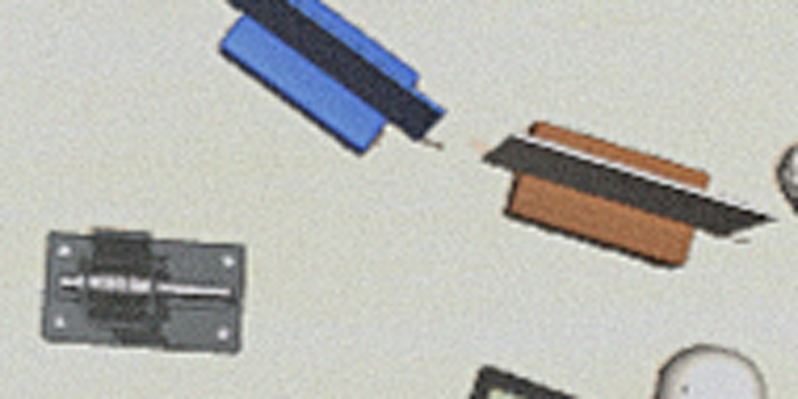

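The zoom shows the clip astride the fin at about (126,286) in the crop. The wide card's top edge runs from (517,135) to (773,215) in the crop. Next I compute both poses.

```bash
python3 - <<'E'
from h import *
import pickle
c=pickle.load(open('top.pkl','rb'))
f=lambda u,v,z: ray(c,255+u/4.2,170+v/4.2,z)
a,b=f(517,135,110),f(773,215,110)
print(a,b,(a+b)/2,np.linalg.norm(a-b),np.degrees(np.arctan2(*(a-b)[:2])))
for p in((508,212),(682,265),(708,185),(533,123)): print(f(*p,25))
a,b=f(65,283,60),f(232,293,60);print('fin',a,b,(a+b)/2,np.linalg.norm(a-b))
print('clip',f(88,285,64),f(168,290,64))
E
```

```text
[ 560.34714131 -222.11976716  110.        ] [ 516.99936381 -349.77302415  110.        ] [ 538.67325256 -285.94639565  110.        ] 134.8124023688642 18.756171857535673
[ 529.06356136 -230.81256578   25.        ]
[ 498.37752406 -323.91167536   25.        ]
[ 541.75090806 -340.31488663   25.        ]
[ 577.71816741 -246.52317665   25.        ]
fin [492.64281405  10.39579776  60.        ] [485.70343878 -77.58433984  60.        ] [489.17312642 -33.59427104  60.        ] 88.25338260216284
clip [491.09884162  -1.7808159   64.        ] [487.67503073 -43.79290404  64.        ]
```

Request:
{"op": "arm_command", "data": {"rows": "0.11 0.235 0 0 0 0.28 1;0.11 0.235 0 0 0 0.28 1;0.11 0.235 0 0 0 0.28 1;0.11 0.235 0 0 0 0.28 1;0.11 0.235 0 0 0 0.28 1;0.11 0.235 0 0 0 0.28 1;0.11 0.235 0 0 0 0.28 1;0.11 0.235 0 0 0 0 1;0.11 0.235 0 0 0 0 1;0.11 0.235 0 0 0 0 1"}}

```text
time: 1.15
eef_pos: [465.9, -61.2, 231.2]
tcp_rot: [0.737, 0.675, 0.0, 0.0]
contact_force: [0.9, -0.7, -0.8]
grip_width: 1.001
grip_force: 0.0
```

Request:
{"op": "arm_command", "data": {"rows": "0.08 0.11 -0.1 0 0 0 1;0 0 -0.1 0 0 0 1;0 0 0 0 0 0 1;0 0 0 0 0 0 1"}}

```text
time: 1.55
eef_pos: [481.0, -41.2, 190.9]
tcp_rot: [0.737, 0.675, -0.0, -0.001]
contact_force: [0.4, -0.2, 0.7]
grip_width: 1.001
grip_force: 0.0
```

```bash
cat >> h.py <<'E'
from scipy.spatial.transform import Rotation as Ro
def wrist():
    o=get_obs();c=camera('wrist');T=np.eye(4);T[:3,:3]=Ro.from_quat(o['tcp_rot']).as_matrix();T[:3,3]=o['eef_pos']
    M=np.linalg.inv(T@np.array(c['mount']));c['R']=M[:3,:3];c['t']=M[:3,3];return o,c
def yaw(o): 
    y=Ro.from_quat(o['tcp_rot']).as_matrix()[:,1];return np.degrees(np.arctan2(y[1],y[0]))
E
python3 - <<'E'
from h import *
import pickle
o,c=wrist();print(o['time'],o['eef_pos'],yaw(o),o['tcp_rot']);c['color']=cv2.convertScaleAbs(c['color'],alpha=1.5);save(c,'w1.png');pickle.dump(c,open('w1.pkl','wb'))
E
```

```text
1.55 [481.03588958 -41.16764367 190.93986728] -5.024594118459297 [ 7.37422110e-01  6.75431685e-01 -4.98633923e-04 -6.49958860e-04]
```

View pics/w1.png

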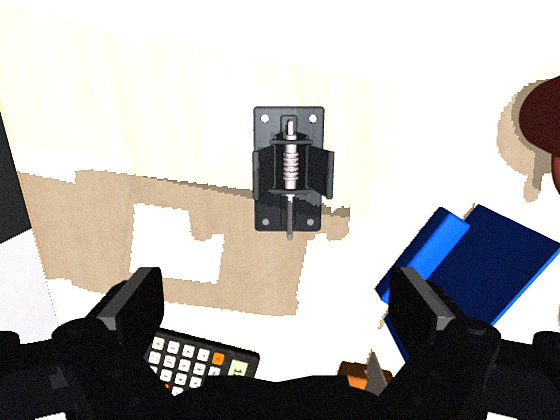

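The wrist view shows the clip's coil at about (291,165), the handles at u≈257 and 329 (v 150–198), and the fin line from (291,120) to (290,238), which is parallel to the image column.

```bash
python3 - <<'E'
from h import *
import pickle
c=pickle.load(open('w1.pkl','rb'))
print('pin',ray(c,291,165,66),'fin',ray(c,291.5,120,60),ray(c,290,236,60))
for p in((253,150),(253,198),(333,151),(333,199)): print(ray(c,*p,107))
for p in((254,107),(323,107),(321,231),(255,231)): print(ray(c,*p,10))
E
```

```text
pin [493.05484922 -15.58711654  66.        ] fin [495.99506925  15.17845976  60.        ] [488.28534171 -70.73376498  60.        ]
[470.16281859   1.56091513 107.        ]
[467.14669734 -27.62236207 107.        ]
[517.50766744  -3.16283923 107.        ]
[516.11515925 -32.52123741 107.        ]
[467.76554767  26.47653464  10.        ]
[524.51106025  21.51830414  10.        ]
[516.86171479 -85.98555188  10.        ]
[457.65526658 -80.83694035  10.        ]
```

Request:
{"op": "arm_command", "data": {"rows": "0.059 0.128 0 0 0 0 1;0 0 -0.15 0 0 0 1;0 0 -0.15 0 0 0 1;0 0 -0.15 0 0 0 1;0 0 -0.15 0 0 0 1;0 0 0 0 0 0 1;0 0 0 0 0 0 1;0 0 0 0 0 0 1"}}

```text
time: 2.4
eef_pos: [495.5, -16.4, 73.7]
tcp_rot: [0.738, 0.675, 0.001, 0.002]
contact_force: [-1.1, 0.3, -0.1]
grip_width: 0.998
grip_force: 0.0
```

Request:
{"op": "arm_command", "data": {"rows": "0 0 0 0 0 0 -1;0 0 0 0 0 0 -1;0 0 0 0 0 0 -1;0 0 0 0 0 0 -1;0 0 0 0 0 0 -1;0 0 0 0 0 0 -1;0 0 0 0 0 0 -1;0 0 0 0 0 0 -1;0 0 0 0 0 0 -1;0 0 0 0 0 0 -1"}}

```text
time: 3.4
eef_pos: [497.2, -16.2, 74.1]
tcp_rot: [0.737, 0.675, 0.003, 0.003]
contact_force: [2.9, -0.6, 6.0]
grip_width: 0.302
grip_force: 61.7
```

```bash
python3 - <<'E'
from h import *
import pickle
o,c=wrist();print(o['time'],o['eef_pos'],yaw(o),o['grip_width'],o['grip_force'],o['contact_force']);c['color']=cv2.convertScaleAbs(c['color'],alpha=1.5)
s=camera('scene');a=cv2.convertScaleAbs(s['color'][150:290,220:400],alpha=1.5)
save(dict(color=np.hstack([c['color'][:,80:480],cv2.resize(a,(400,420))])),'w2.png')
E
```

```text
3.4 [497.21554987 -16.23442379  74.07138373] -5.027587899503355 0.30226212964098986 61.72344088554382 [ 2.85306568 -0.60294146  6.02803138]
```

View pics/w2.png

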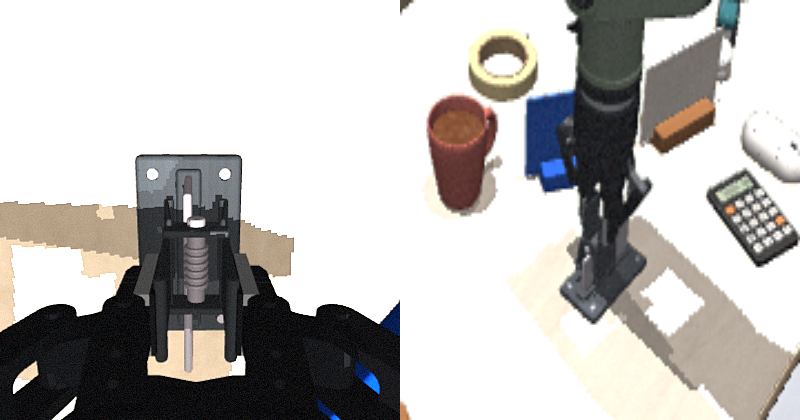

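The wrist view shows both pads on the handles, with the handles parallel and the clip still upright on the fin. The grip is 62 N at width 0.30, so the clip is squeezed fully open, and I can lift straight up.

Request:
{"op": "arm_command", "data": {"rows": "0 0 0.05 0 0 0 -1;0 0 0.1 0 0 0 -1;0 0 0.1 0 0 0 -1;0 0 0.15 0 0 0 -1;0 0 0.15 0 0 0 -1;0 0 0.1 0 0 0 -1;0 0 0 0 0 0 -1;0 0 0 0 0 0 -1;0 0 0 0 0 0 -1"}}

```text
time: 4.4
eef_pos: [491.9, -15.3, 199.5]
tcp_rot: [0.737, 0.675, -0.001, -0.002]
contact_force: [-0.6, 0.8, -1.7]
grip_width: 0.303
grip_force: 60.7
```

```bash
python3 - <<'E'
from h import *
import pickle
o,c=wrist();print(o['time'],o['eef_pos'],yaw(o),o['grip_width'],o['grip_force'],o['contact_force']);c['color']=cv2.convertScaleAbs(c['color'],alpha=1.5)
pickle.dump((o,c),open('w3.pkl','wb'))
for z in (59,64):pass
s=camera('scene');a=cv2.convertScaleAbs(s['color'][120:260,220:400],alpha=1.5)
save(dict(color=np.hstack([c['color'][:,80:480],cv2.resize(a,(400,420))])),'w3.png')
E
```

```text
4.4 [491.87497103 -15.27931533 199.45342893] -5.024835970064094 0.3028693464713942 60.68738579750061 [-0.58826905  0.78849223 -1.68679576]
```

View pics/w3.png

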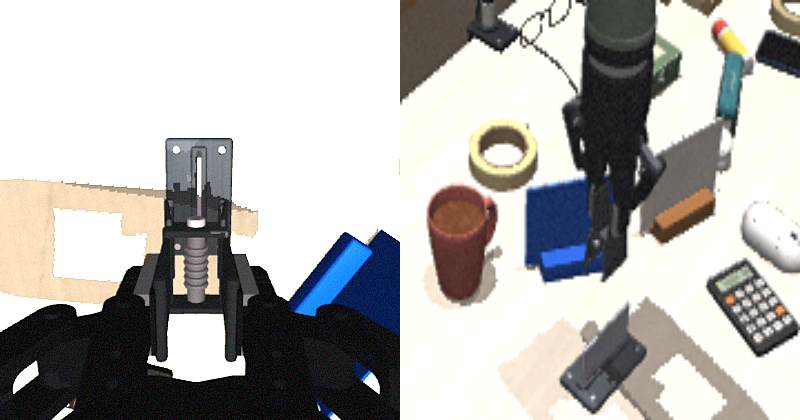

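The clip is off the rest, centred and square in the fingers, with its jaws open and the pin at about (277,262). I'm carrying it over the wide card.

Request:
{"op": "arm_command", "data": {"rows": "0.03 -0.15 0 0 0 -0.1 -1;0.04 -0.22 0 0 0 -0.1 -1;0.04 -0.22 0 0 0 -0.1 -1;0.04 -0.22 0 0 0 -0.1 -1;0.04 -0.22 0 0 0 -0.05 -1;0.03 -0.2 0 0 0 0 -1;0.012 -0.12 0 0 0 0 -1;0 0 -0.1 0 0 0 -1;0 0 0 0 0 0 -1;0 0 0 0 0 0 -1"}}

```text
time: 5.5
eef_pos: [538.7, -284.7, 179.5]
tcp_rot: [0.812, 0.584, -0.001, -0.002]
contact_force: [0.2, -0.5, -0.9]
grip_width: 0.299
grip_force: 60.7
```

```bash
python3 - <<'E'
from h import *
import pickle
o,c=wrist();print(o['time'],o['eef_pos'],yaw(o),o['grip_width'],o['grip_force'],o['contact_force']);
c['color']=cv2.convertScaleAbs(c['color'],alpha=1.0)
s=camera('scene');t=camera('top');pickle.dump((o,c,s,t),open('w4.pkl','wb'))
a=cv2.convertScaleAbs(s['color'][115:225,300:400],alpha=1.5)
save(dict(color=np.hstack([c['color'][:,80:480],cv2.resize(a,(382,420))])),'w4.png')
E
```

```text
5.5 [ 538.72499171 -284.66144435  179.46849059] -18.52394904137464 0.29864933227962637 60.69007158279419 [ 0.24068659 -0.46595603 -0.89871447]
```

View pics/w4.png

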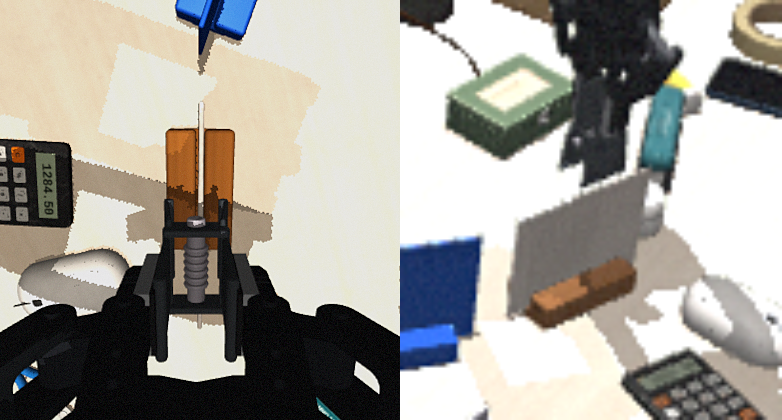

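The card's top edge is seen running along the pin line, with the near end at crop (201,101) and the far end at about (199,327). The clip is nearly aligned with it. I'll work out the offsets.

```bash
python3 - <<'E'
from h import *
import pickle
o,c,s,t=pickle.load(open('w4.pkl','rb'))
R=Ro.from_quat(o['tcp_rot']).as_matrix();T=lambda X:(R.T@(X-o['eef_pos'])).round(1)
for p in((281.5,101),(281.2,160),(280.8,210),(279.5,327)):
    X=ray(c,*p,110);print(X.round(1),'tool',T(X))
for p in((277.5,222),(277,262),(276.5,298)):print('pin',T(ray(c,*p,o['eef_pos'][2]-10)))
g=c['color'].astype(int)
for v in(105,120,150,180,205):
    m=g[v,270:292].min(1);print(v,m)
for u in (235,325): print([tuple(x) for x in [g[v,u] for v in range(160,205,6)]])
E
```

```text
[ 562.5 -219.6  110. ] tool [69.2  2.2 69.6]
[ 552.4 -249.7  110. ] tool [37.4  2.1 69.5]
[ 543.1 -277.2  110. ] tool [ 8.4  2.  69.5]
[ 518.2 -349.9  110. ] tool [-68.5   1.5  69.4]
pin [19.4 -0.2 10. ]
pin [ 1.3 -0.3 10. ]
pin [-15.9  -0.5  10. ]
105 [220 221 217 214 216 216 216 232 113 176 230 234 232 207 148 175 187 181
 186 186 186 186]
120 [215 220 218 217 220 216 226 238 101 174 214 219 211 159 177 179 185 186
 183 181 186 185]
150 [ 32  36  45  32  21  15  28  37  35 182 221 220 210 118  24  17  22  28
  39  34  39  33]
180 [ 37  39  35  31  24  24  30  16  91 184 204 211 211  93   1  30  29  36
  39  41  32  32]
205 [ 16   3  23  17  17  17   0  11  78  98  99  96 185  95   1  12  23   5
  19  12  18  17]
[(np.int64(230), np.int64(217), np.int64(189)), (np.int64(233), np.int64(218), np.int64(191)), (np.int64(230), np.int64(211), np.int64(184)), (np.int64(236), np.int64(218), np.int64(187)), (np.int64(162), np.int64(142), np.int64(120)), (np.int64(167), np.int64(146), np.int64(122)), (np.int64(170), np.int64(151), np.int64(130)), (np.int64(169), np.int64(150), np.int64(131))]
[(np.int64(232), np.int64(216), np.int64(190)), (np.int64(232), np.int64(219), np.int64(186)), (np.int64(232), np.int64(219), np.int64(190)), (np.int64(231), np.int64(216), np.int64(189)), (np.int64(231), np.int64(215), np.int64(185)), (np.int64(233), np.int64(217), np.int64(187)), (np.int64(231), np.int64(216), np.int64(188)), (np.int64(233), np.int64(217), np.int64(188))]
```

Request:
{"op": "arm_command", "data": {"rows": "0.011 -0.004 0 0 0 0 -1;0 0 -0.04 0 0 0 -1;0 0 -0.04 0 0 0 -1;0 0 0 0 0 0 -1;0 0 0 0 0 0 -1;0 0 0 0 0 0 -1"}}

```text
time: 6.25
eef_pos: [542.0, -286.4, 165.2]
tcp_rot: [0.812, 0.584, -0.0, -0.0]
contact_force: [-0.3, 0.5, 0.3]
grip_width: 0.303
grip_force: 60.7
```

```bash
cat > chk.py <<'E'
from h import *
o,c=wrist();R=Ro.from_quat(o['tcp_rot']).as_matrix();print(o['eef_pos'],yaw(o),R[:,2],o['contact_force'],o['grip_width'])
g=c['color'].astype(int).min(2)
for v in range(20,170,8):
    r=g[v,268:294];k=np.where(r>150)[0]
    if len(k) and len(k)<12: print(v,268+k.min(),268+k.max(),(R.T@(ray(c,268+(k.min()+k.max())/2,v,110)-o['eef_pos'])).round(1))
save(c,'w5.png')
E
python3 chk.py
```

```text
[ 541.98436091 -286.44241285  165.24203386] -18.52991946906472 [-3.98092895e-05  4.86758768e-05 -9.99999998e-01] [-0.28591243  0.54954149  0.271598  ] 0.30297404094236113
28 268 270 [102.6  -4.2  55.2]
36 268 293 [99.   1.3 55.2]
132 272 275 [53.7 -2.1 55.2]
140 272 275 [49.7 -2.1 55.2]
148 271 275 [45.6 -2.3 55.2]
156 272 275 [41.4 -2.1 55.2]
164 272 275 [37.3 -2.1 55.2]
```

Request:
{"op": "arm_command", "data": {"rows": "-0.008 0.003 0 0 0 0 -1;0 0 -0.03 0 0 0 -1;0 0 0 0 0 0 -1;0 0 0 0 0 0 -1;0 0 0 0 0 0 -1"}}

```text
time: 6.8
eef_pos: [540.4, -285.8, 159.3]
tcp_rot: [0.812, 0.584, -0.0, -0.0]
contact_force: [0.7, 0.0, -0.5]
grip_width: 0.301
grip_force: 60.7
```

```bash
python3 chk.py; sleep 0; python3 chk.py
```

```text
[ 540.38514465 -285.82747421  159.26141198] -18.527327542517078 [-1.81686218e-05  4.48602519e-07 -1.00000000e+00] [ 0.68118675  0.04724982 -0.50652541] 0.3010147847253563
20 268 270 [104.8  -4.1  49.3]
28 268 273 [101.5  -3.4  49.3]
36 268 293 [98.   1.3 49.3]
44 268 293 [94.6  1.3 49.3]
132 275 279 [54.1 -0.3 49.3]
140 275 279 [50.2 -0.3 49.3]
148 275 279 [46.2 -0.3 49.3]
156 275 279 [42.2 -0.3 49.3]
164 275 279 [38.1 -0.3 49.3]
[ 540.42991956 -285.86998644  159.30681181] -18.527704417375325 [ 6.88605492e-05 -7.28506874e-05 -9.99999995e-01] [-0.68414073  0.29833003 -0.22640394] 0.3032859805817264
20 268 270 [104.9  -4.1  49.3]
28 268 273 [101.5  -3.4  49.3]
36 268 293 [98.1  1.3 49.3]
44 268 293 [94.6  1.3 49.3]
132 275 279 [54.1 -0.3 49.3]
140 275 279 [50.2 -0.3 49.3]
148 275 279 [46.2 -0.3 49.3]
156 275 279 [42.2 -0.3 49.3]
164 275 278 [38.1 -0.5 49.3]
```

Request:
{"op": "arm_command", "data": {"rows": "0 0 -0.03 0 0 0 -1;0 0 -0.03 0 0 0 -1;0 0 -0.03 0 0 0 -1;0 0 -0.02 0 0 0 -1;0 0 0 0 0 0 -1;0 0 0 0 0 0 -1;0 0 0 0 0 0 -1"}}

```text
time: 7.6
eef_pos: [540.6, -286.0, 137.6]
tcp_rot: [0.812, 0.584, 0.0, 0.0]
contact_force: [0.6, 0.3, -0.2]
grip_width: 0.301
grip_force: 60.7
```

```bash
python3 chk.py; python3 - <<'E'
from h import *
c=cv2.imread('pics/w5.png')[:,80:480]
s=camera('scene');a=cv2.convertScaleAbs(s['color'][115:225,300:400],alpha=1.8)[:,:,::-1]
cv2.imwrite('pics/w6.png',np.hstack([c,cv2.resize(a,(382,420))]))
E
```

```text
[ 540.61198665 -285.9864502   137.57793542] -18.529462389612075 [ 5.24994890e-04 -3.69868653e-04 -9.99999794e-01] [ 0.60911752  0.25295287 -0.19164948] 0.3010195908127732
20 268 272 [100.5  -3.3  27.6]
28 268 293 [97.5  1.  27.6]
36 268 293 [94.4  1.  27.6]
132 274 279 [55.5 -0.6 27.6]
140 274 279 [52.  -0.6 27.6]
148 274 279 [48.5 -0.6 27.6]
156 274 279 [44.9 -0.6 27.6]
164 274 278 [41.3 -0.8 27.6]
```

View pics/w6.png

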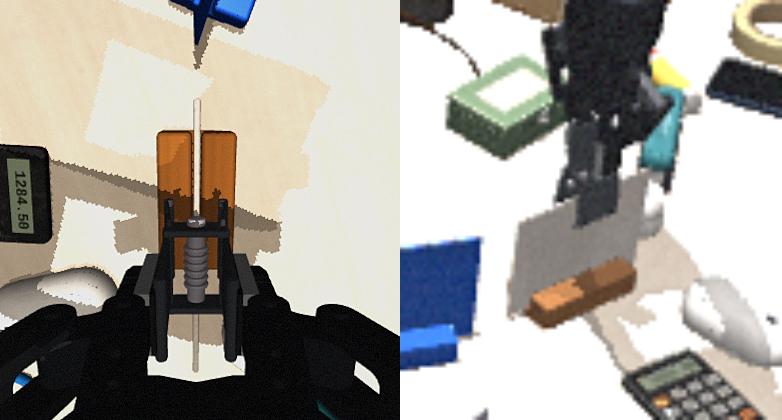

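The card edge sits on the pin line, with its near end at (197,98) and far end at about (195,371), which is centred. In the scene view a jaw hangs in front of the card's top edge, and there is no contact force.

```bash
python3 -c "
from cell import close_job
print(close_job())"
```

```text
the job is handed in; nothing more can be done
None
```

The job is handed in: the clip is held squeezed open over the middle of the wide card's top edge and square to it. By my estimate the edge stands about 19 mm inside the jaws; I measured no contact force and saw nothing else disturbed.

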